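# Catch the lid of a board case on a finger and lower it shut

## Robot

A 6-joint arm with a two-finger parallel gripper is mounted at the origin on the work surface. World frame = base frame: x ahead of the robot, y to its left, z up, the work surface at z = 0. Lengths are in m, angles in rad, forces in N, time in s.
With the tool pointing down it reaches from about 0.35 to 0.925 m from the base axis. Payload 6.4 kg.
Tool frame: the origin (TCP) lies midway between the tips of the shut fingers; the grasp point (between the pads) lies 19 mm behind it; z points along the fingers, y is the line along which they close (so a half turn about z gives the same grasp; the last joint's range is limited). The gripper opens to 94 mm and grips with 3 to 60 N. Pads are 16 mm wide; open, the fingers measure 119 mm over their backs; the gripper's body (75 mm by 177 mm) begins 78 mm behind the grasp point.
Start: joints at [0.993, 0.245, 1.558, -0, 1.339, -0.174], TCP at [0.255, 0.598, 0.205] pointing down, gripper open.
Joint ranges: [-3.13, 3.13], [-1.02, 2.26], [0.13, 2.54], [-0.95, 4.09], [0.21, 2.88], [-2.74, 2.74]. Speed limits (rad/s): [2.57, 2.57, 3.14, 3.14, 3.14, 3.14].

## Interface

Orientations are given as a rotation vector (axis times angle).
In Python, from station import reach, movel, move_joints, gripper_to, hold, ik, read_state, read_camera, PlanningError, sign_off gives the robot as it stands. Calls block until the motion is done:
- reach(position, orientation): joint-space move of the TCP to a pose.
- movel(position, orientation=None, vel=0.15, threshold=None): straight line of the TCP; orientation=None keeps the orientation; vel is the mean speed in m/s. With threshold (N) it stops when the force on the tool has changed by that much, and returns True; else False.
- move_joints(angles): joint-space move.
- gripper_to(opening, f_grip=None): finger opening in m; f_grip is the grip in N (None keeps the last); returns when the fingers have stopped.
- hold(seconds).
- ik(position, orientation): joint angles nearest the present ones, or None.
- read_state(): the state.
- read_camera(name): name is "side" or "top"; returns a dict with "frame" (384x512x3 uint8, red, green, blue), "camera_matrix" (3x3 intrinsics, pixels), "world_to_cam" (4x4, takes a point from world to camera coordinates). Camera axes: x right, y up, looking along -z (the intrinsics and any distortion apply to the point x, -y, -z); pixel columns grow to the right and rows downward; lengths in m; the calibration is good to about 2 mm. A picture is of the moment at which its call begins. There is no depth.
A pose or a line that the arm cannot do raises PlanningError and nothing moves.
- sign_off(): hands the job in; it is judged then, once.
The state is a dict: "time": time; "joint_pos": joint angles; "joint_vel": joint speeds; "joint_efforts": joint torques, N m; "tool_pos": TCP position; "orientation": TCP orientation; "wrist_force": force on the tool from outside, world axes, zero at the start; "ft_torque": the same for the moment, N m; "finger_gap": finger opening in m; "gripper_force": force on a finger pad.
Only numpy, scipy, OpenCV 4.12 (cv2) and the standard library are available. Lean on these libraries where they do the work, as an engineer would, in place of code of your own. Each camera call takes 0.05 s, during which the arm holds its last target. There are 200 camera calls.

## Task

The clear lid of the turquoise board case is propped open and its worn hinge lets it drop. With a finger waiting just under the lid, push the orange prop outwards from under it so that it swings away, catch the falling lid on the outside of the finger, and lower it fully shut without letting it slam. Do not lift the lid off the prop, do not pinch the lid or the prop, leave everything else on the bench where it is, and finish clear of it all.

Things in the scene. Friction and masses are not known exactly. Their poses are not given: they have to be found in the camera images.
- case: Fixed turquoise open-topped case, 150 mm deep (its x), 220 mm wide (its y), 80 mm high, walls 5 mm. Origin at the centre of its underside on the bench; its +x points away from the robot to the hinge side, its +y to the left, z up. The space in front of it (its -x side) is free.
- hinge_mid (a point): Middle of the lid's hinge line, on the case's far top rim: 75 mm along the case's +x from its origin, 80 mm above the bench. The hinge line runs along the case's y.
- lid (a joint): Lid angle in rad: 0 is fully shut (level, on the rim), growing as it opens; it rests on the prop at about 0.55. The hinge is loose: unsupported, the lid drops and slams in well under a second. Clear sheet with a turquoise frame on top, 176 mm from hinge to front edge, 256 mm wide, 8 mm thick (frame 11 mm), 0.2 to 0.4 kg.
- lip (a point): Middle of the lid's front lower edge (moves with the lid): 176 mm from the hinge line, at the underside. x axis points along the lid to the hinge, y along the edge. When shut it stands 26 mm proud of the case's front wall, 80 mm above the bench, so a tilted finger fits beneath it.
- lid_liner: The lid's lower layer, 4 mm sheet: the underside and the front edge. Origin on the hinge line at the underside.
- lid_shell: The lid's upper layer, 4 mm sheet, 5 mm shorter at the front than the lower layer. Origin on the hinge line.
- prop (a joint): Swing of the orange prop in rad: 0 is upright (leaning 0.06 rad inwards on its stop, under the lid's load), growing as it swings outwards to the case's +y (left) side, to 2.2 where it hangs outside. About 1 to 2 N at mid-height pushes it over; past about 0.15 its own weight and the lid's carry it on outwards.
- prop_tip (a point): Top end of the prop, where the lid rests. The prop is an orange flat bar 10 mm (along the case's x) by 8 mm by 91 mm, pivoted outside the left wall at case x = -66 mm, y = +118 mm, z = 72 mm. An orange pivot cap 24 mm across sticks out there. Propped, its tip lies about 9 mm behind the lid's front edge and 16 mm in from the lid's left edge.
- prop_face: The inner (right-hand, -y) half of the prop, the side to push on. Origin at the pivot.
- prop_back: The outer (left-hand, +y) half of the prop. Origin at the pivot.
- board: Loose green circuit board 80 x 120 mm, up to 12 mm high, lying in the case on its floor. Leave alone.
- adapter: Loose black power adapter 105 x 45 x 30 mm, beside the case on its right. Leave alone.
- jar: Loose clear screw jar with red cap, 44 mm across, 50 mm high. Leave alone.
- tape: Loose roll of pale tape lying flat, 90 mm across, 22 mm high. Leave alone.
- screwdriver: Loose screwdriver with red handle, 160 mm long, lying flat. Leave alone.
- phone: Loose black phone 150 x 72 x 9 mm lying flat. Leave alone.
- sprayer: Loose white spray bottle with yellow head, 88 mm across, 205 mm high. Leave alone.

How it is judged:
On the way, in this order (a step that is already met when the one before it is completed fails the run):
1. the prop has been pushed away and the lid, still open, lies on the finger (value of joint prop above 0.3 rad and value of joint lid above 0.15 rad and contact force between the fingers and lid_liner above 0.2 N), for 0.2 s.
2. the lid is shut (value of joint lid below 0.02 rad), for 0.2 s.
At the end, for the whole second after the job is handed in: The lid is fully shut (within 0.02 rad, about 4 mm at its front edge) and at rest, the prop hangs outside the case (beyond 1.3 rad), and no other thing has moved more than 20 mm (value of joint lid below 0.02 rad and velocity of joint lid between -0.05 and 0.05 rad/s and value of joint prop above 1.3 rad and distance of each of board, adapter, jar, tape, screwdriver, phone, sprayer from where it was at the start of the episode below 0.02 m); the robot touches nothing.
It fails at once if the lid slams: it closes faster than 1.8 rad/s within 0.12 rad (21 mm at its front edge) of shut (value of joint lid below 0.12 rad and velocity of joint lid below -1.8 rad/s).
It fails at once if the lid is lifted more than 0.15 rad above its propped angle (value of joint lid above 0.7 rad).
It fails at once if the lid is pinched from above and below (contact force between the fingers and lid_liner above 1 N and contact force between the fingers and lid_shell above 1 N).
It fails at once if the prop is pinched (contact force between the fingers and prop_face above 1 N and contact force between the fingers and prop_back above 1 N).
It fails at once if a bystander is moved more than 20 mm or lifted (distance of any of board, adapter, jar, tape, screwdriver, phone, sprayer from where it was at the start of the episode above 0.02 m).
It also fails if it takes over 48 s, if anything falls off the work surface, if the arm or the gripper's body presses on something with over 40 N, if the wrist force passes 120 N, or if a joint passes its speed limit or range.

## Working session

There is one attempt and no reset: what is moved stays moved. The work goes in short steps, each a Python script; the robot and the scene stay as the last script left them, time stands still between calls to the robot, and variables do not carry over. Pictures are saved under pics/ and viewed, at most 10 in all, crops included, and the job is handed in when it is done.

```bash
mkdir -p pics; ls
python3 - <<'E'
from station import *
import cv2
for n in("side","top"):
    c=read_camera(n); cv2.imwrite(f"pics/{n}0.png",c["frame"][:,:,::-1]); print(n,c["camera_matrix"].tolist(),c["world_to_cam"].round(4).tolist(),[k for k in c])
s=read_state();print(s["time"],s["orientation"],s["finger_gap"],s["tool_pos"])
E
```

```text
pics
side [[459.17325486758864, 0.0, 253.2601767330832], [0.0, 459.17325486758864, 191.25888156787866], [0.0, 0.0, 1.0]] [[0.8764, -0.4813, -0.0147, -0.4807], [0.2433, 0.4162, 0.8761, -0.2337], [-0.4155, -0.7714, 0.4819, -1.4108], [0.0, 0.0, 0.0, 1.0]] ['frame', 'camera_matrix', 'world_to_cam']
top [[415.2248402281533, 0.0, 253.35426478567715], [0.0, 415.2248402281533, 193.70930284622634], [0.0, 0.0, 1.0]] [[-0.0235, -0.9997, 0.0082, -0.008], [0.9913, -0.0222, 0.13, -0.5623], [-0.1298, 0.0112, 0.9915, -1.2362], [0.0, 0.0, 0.0, 1.0]] ['frame', 'camera_matrix', 'world_to_cam']
0.1 [-6.29793984e-01 -3.07722466e+00  2.46769758e-03] 0.09400984788167202 [0.25509046 0.59727682 0.20449332]
```

View pics/side0.png

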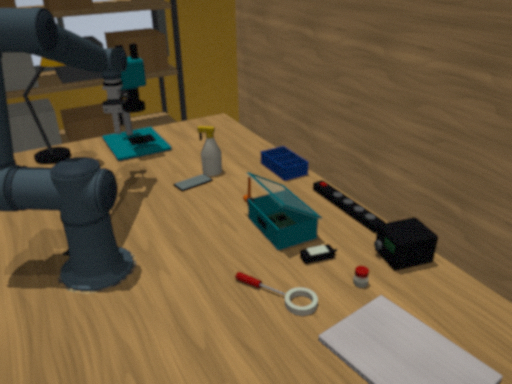

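View pics/top0.png

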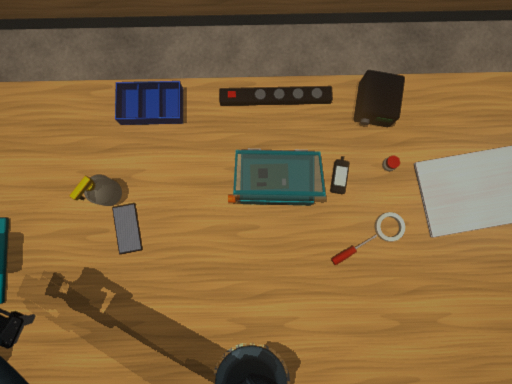

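The side view shows the case at about (283,215) with the prop at (249,190). In the top view the case spans (235–325, 150–204) and the prop is at (233,199). I'll enlarge both.

Run:
```python
import cv2
a=cv2.imread("pics/side0.png")[165:255,235:335]; b=cv2.imread("pics/top0.png")[140:215,222:337]
cv2.imwrite("pics/s1.png",cv2.resize(a,None,fx=6,fy=6,interpolation=cv2.INTER_CUBIC)); cv2.imwrite("pics/t1.png",cv2.resize(b,None,fx=6,fy=6,interpolation=cv2.INTER_CUBIC))
```

```text
(no output)
```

View pics/s1.png

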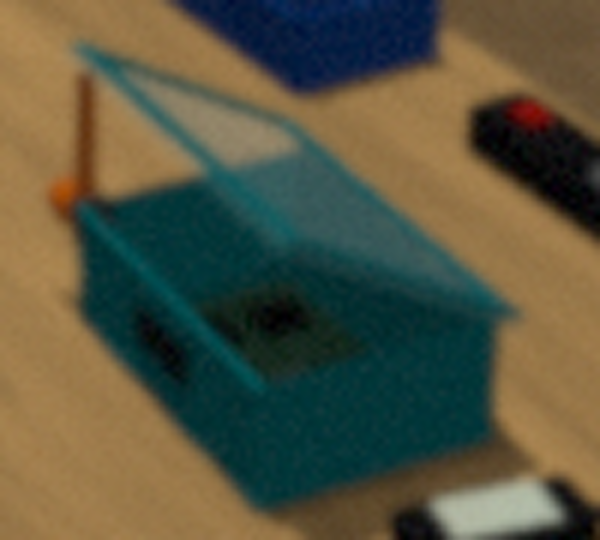

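View pics/t1.png

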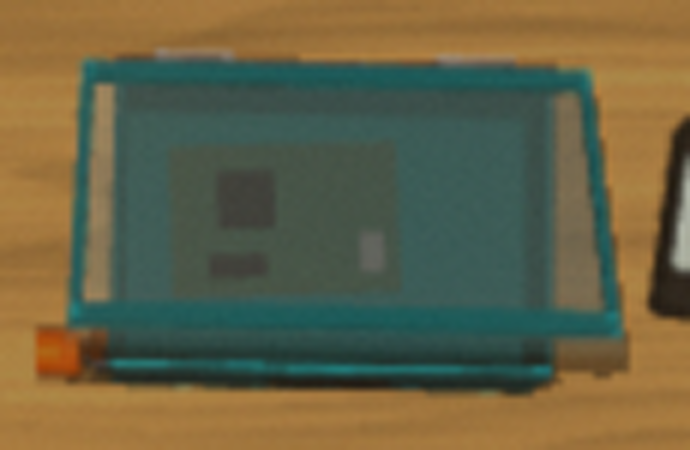

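The side crop gives the front-right corner from (262,508) to (262,388), the back-right bottom at (490,440) and the lid corners at (80,47), (285,245) and (515,315). The top crop gives the front rim near row 370 and the lid corners at (87,62), (590,72), (72,320) and (620,332). I'll fit the case pose and lid angle to these points.

```bash
cat > fit.py <<'E'
import numpy as np, json
from scipy.optimize import least_squares
from station import read_camera
def lidp(r,y,h,th): # r from hinge, h above underside
    return [.075-r*np.cos(th)+h*np.sin(th), y, .08+r*np.sin(th)+h*np.cos(th)]
S=[((262,508),lambda t:[-.075,-.11,0]),((262,388),lambda t:[-.075,-.11,.08]),((82,312),lambda t:[-.075,.11,0]),((80,205),lambda t:[-.075,.11,.08]),
((490,440),lambda t:[.075,-.11,0]),((515,315),lambda t:lidp(0,-.128,.006,t)),((78,45),lambda t:lidp(.174,.128,.008,t)),((287,246),lambda t:lidp(.176,-.128,.004,t))]
T=[((105,382),lambda t:[-.075,.11,.08]),((551,382),lambda t:[-.075,-.11,.08]),((85,60),lambda t:lidp(0,.128,.011,t)),((592,70),lambda t:lidp(0,-.128,.011,t)),
((71,324),lambda t:lidp(.173,.128,.008,t)),((621,335),lambda t:lidp(.173,-.128,.008,t))]
cs={n:read_camera(n) for n in("side","top")}
def proj(c,P):
    q=(c["world_to_cam"]@np.r_[P,1])[:3]; q=q*[1,-1,-1]; u=c["camera_matrix"]@q; return u[:2]/u[2]
def res(p):
    x,y,w,t=p; R=np.array([[np.cos(w),-np.sin(w),0],[np.sin(w),np.cos(w),0],[0,0,1]]); o=[]
    for n,L,off in(("side",S,(235,165)),("top",T,(222,140))):
        for px,f in L: o.append(proj(cs[n],R@np.array(f(t))+[x,y,0])-((np.array(px)+.5)/6-.5+off))
    return np.array(o).ravel()
r=least_squares(res,[.6,-.06,0,.55],loss="soft_l1")
print(r.x.round(4)); print(res(r.x).reshape(-1,2).round(1).tolist())
json.dump(r.x.tolist(),open("case.json","w"))
E
python3 fit.py
```

```text
[ 0.6064 -0.0929 -0.0417  0.5548]
[[-1.0, 0.7], [-0.7, -0.1], [-0.7, 1.1], [-0.8, -0.4], [0.4, -0.3], [1.5, 1.2], [-1.7, -1.3], [-0.9, -0.5], [0.7, -2.5], [0.8, -1.0], [-0.9, -1.2], [0.4, -1.2], [-1.1, 0.4], [1.2, 0.4]]
```

```bash
cat > h.py <<'E'
import numpy as np, json
from scipy.spatial.transform import Rotation as Ro
from station import *
X,Y,W,TH=json.load(open("case.json"))
A=.70; d=np.array([np.cos(A),0,-np.sin(A)]); n=np.array([np.sin(A),0,np.cos(A)]); Rc=Ro.from_euler("z",W)
def rot(sg=1):
    y=np.array([0,sg,0.]); return (Rc*Ro.from_matrix(np.c_[np.cross(y,d),y,d])).as_rotvec()
def lip(th): return np.array([.075-.176*np.cos(th),0,.08+.176*np.sin(th)])
def tcp(th,y,s,gap=0,back=0): # case-y, overlap s of finger beyond lip, gap below lip
    C=lip(th)+[0,y,-gap]; return Rc.apply(C+(s-back)*d-.008*n)+[X,Y,0]
def tocase(p): return Rc.inv().apply(np.array(p)-[X,Y,0])
E
python3 - <<'E'
from h import *
for sg in(1,-1):
    for a in((TH,.07,.026,.008,.12),(TH,.07,.026,.008),(TH,.13,.026,.008),(0,.04,.014,0),(-.1,.04,.014,0,.1)):
        p=tcp(*a); q=ik(p,rot(sg)); print(sg,p.round(3),None if q is None else np.round(q,2))
E
```

```text
1 [ 0.458 -0.017  0.219] None
1 [ 0.55  -0.021  0.142] [-0.38 -0.34  2.44  0.94  0.32 -2.7 ]
1 [0.552 0.039 0.142] None
1 [ 0.513 -0.049  0.065] None
1 [ 0.437 -0.046  0.112] None
-1 [ 0.458 -0.017  0.219] None
-1 [ 0.55  -0.021  0.142] [-0.38 -0.34  2.44  0.94  0.32  0.44]
-1 [0.552 0.039 0.142] None
-1 [ 0.513 -0.049  0.065] None
-1 [ 0.437 -0.046  0.112] None
```

```bash
cat > h.py <<'E'
import numpy as np, json
from scipy.spatial.transform import Rotation as Ro
from station import *
X,Y,W,TH=json.load(open("case.json")); Rc=Ro.from_euler("z",W)
class T:
    def __init__(s,a,phi,roll=0):
        s.a,s.phi=a,phi; z=Ro.from_euler("z",phi)
        s.d=z.apply([np.cos(a),0,-np.sin(a)]); s.n=z.apply([np.sin(a),0,np.cos(a)]); y=z.apply([0,1,0])
        s.rv=(Rc*Ro.from_matrix(np.c_[np.cross(y,s.d),y,s.d])*Ro.from_euler("z",roll)).as_rotvec()
        s.half=.008 if abs(np.sin(roll))<.5 else .0125
    def tcp(s,th,y,ov,gap=0,off=(0,0,0)): # finger's upper face crosses under lip at case-y=y; tip corner ov (m, along finger) beyond
        C=lip(th)+[0,y,-gap]; return Rc.apply(C+ov*s.d-s.half*s.n+np.array(off))+[X,Y,0]
def lip(th): return np.array([.075-.176*np.cos(th),0,.08+.176*np.sin(th)])
def tocase(p): return Rc.inv().apply(np.array(p)-[X,Y,0])
E
python3 - <<'E'
from h import *
D=np.deg2rad
for roll in (0,np.pi,np.pi/2,-np.pi/2):
  for a in range(40,76,5):
    ok=[]
    for phi in range(-70,71,10):
      t=T(D(a),D(phi),roll); m=9
      for w in((TH,.06,.028,.008,(-.08,0,0)),(TH,.06,.028,.008),(TH,.125,.028,.008),(.25,.08,.02),(0,.05,.018),(-.15,.05,.018,0,(-.08,0,0))):
        q=ik(t.tcp(*w),t.rv)
        if q is None: m=-1;break
      if m>0: ok.append(phi)
    print(round(roll,1),a,ok)
E
```

```text
0 40 [60, 70]
0 45 [70]
0 50 [70]
0 55 [-70, -60, -50, -40]
0 60 [-70, -60, -50, -40, -30]
0 65 [-70, -60, -50, -40, -30, -20, -10, 0, 10]
0 70 [-70, -60, -50, -40, -30, -20, -10, 0, 10, 20]
0 75 [-70, -60, -50, -40, -30, -20, -10, 0, 10, 20, 30]
3.1 40 [40, 50, 60, 70]
3.1 45 [40, 50, 60, 70]
3.1 50 [40, 50, 60, 70]
3.1 55 [30, 40, 50, 60, 70]
3.1 60 [-40, -30, 20, 30, 40, 50, 60, 70]
3.1 65 [-40, -30, -20, -10, 0, 10, 20, 30, 40, 50, 60, 70]
3.1 70 [-50, -40, -30, -20, -10, 0, 10, 20, 30, 40, 50, 60, 70]
3.1 75 [-50, -40, -30, -20, -10, 0, 10, 20, 30, 40, 50, 60, 70]
1.6 40 [40, 50, 60, 70]
1.6 45 [40, 50, 60, 70]
1.6 50 [40, 50, 60, 70]
1.6 55 [-70, -60, -50, -40, 30, 40, 50, 60, 70]
1.6 60 [-70, -60, -50, -40, -30, 20, 30, 40, 50, 60, 70]
1.6 65 [-70, -60, -50, -40, -30, -20, -10, 0, 10, 20, 30, 40, 50, 60, 70]
1.6 70 [-70, -60, -50, -40, -30, -20, -10, 0, 10, 20, 30, 40, 50, 60, 70]
1.6 75 [-70, -60, -50, -40, -30, -20, -10, 0, 10, 20, 30, 40, 50, 60, 70]
-1.6 40 [40, 50, 60, 70]
-1.6 45 [40, 50, 60, 70]
-1.6 50 [40, 50, 60, 70]
-1.6 55 [-70, -60, -50, -40, 30, 40, 50, 60, 70]
-1.6 60 [-70, -60, -50, -40, -30, 20, 30, 40, 50, 60, 70]
-1.6 65 [-70, -60, -50, -40, -30, 10, 20, 30, 40, 50, 60, 70]
-1.6 70 [-70, -60, -50, -40, -30, 10, 20, 30, 40, 50, 60, 70]
-1.6 75 [-70, -60, -50, -40, 20, 30, 40, 50, 60, 70]
```

```bash
cat >> h.py <<'E'
t=T(np.deg2rad(65),0,np.pi)
def seq(a,b,N=1): return [tuple(np.array(a)+(np.array(b)-a)*i/N) for i in range(1,N+1)]
def pic(name,cam="side",box=None,f=6):
    import cv2; c=read_camera(cam)["frame"][:,:,::-1]
    if box: c=c[box[1]:box[3],box[0]:box[2]]
    cv2.imwrite(f"pics/{name}.png",cv2.resize(c,None,fx=f,fy=f,interpolation=cv2.INTER_CUBIC))
E
python3 - <<'E'
from h import *
s=read_state(); p0=s["tool_pos"]
gripper_to(0.0,10)
pre=t.tcp(TH,.06,.045,.015,(-.08,0,.06))
print(ik(pre,t.rv), pre)
try: movel([p0[0],p0[1],.36],vel=.25)
except PlanningError as e: print(e); movel([p0[0],p0[1]-.1,.32],vel=.25)
reach(pre,t.rv)
movel(t.tcp(TH,.06,.045,.015,(-.06,0,0)),t.rv,vel=.15)
s=read_state(); print(s["time"],tocase(s["tool_pos"]),s["wrist_force"],s["finger_gap"],s["joint_pos"])
pic("a1",box=(215,120,335,220),f=6)
E
```

```text
[-0.39229409 -0.49892669  2.33833865  0.18668242  0.89795811  1.13358129] [ 0.4661928  -0.02703671  0.17354325]
5.3833 [-0.12252543  0.06015511  0.11398874] [-0.21573709 -0.60526699  0.48947235] 0.0005098418850206417 [-0.37214269 -0.32572676  2.33920354  0.20902414  0.72339454  1.11118348]
```

View pics/a1.png

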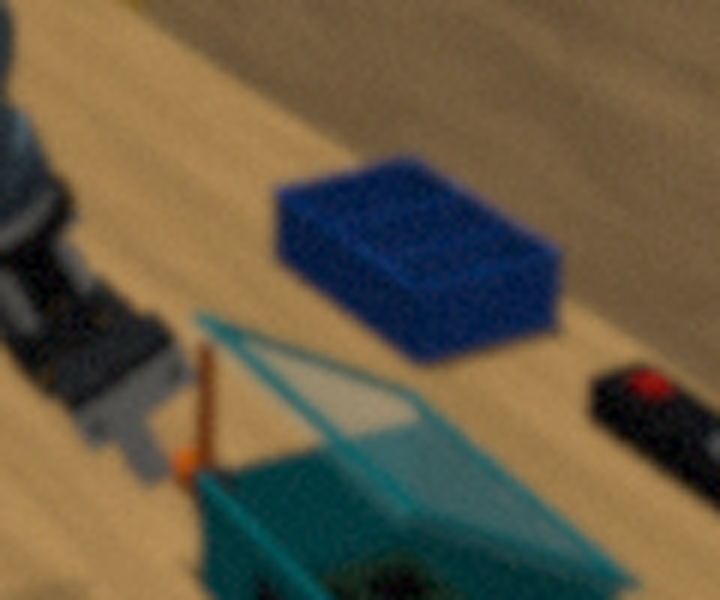

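The finger tip shows at crop (150,475), in front of the orange cap at (188,463). The prop top is at (207,345). Next I'll compare these with where the fit puts them.

Run:
```python
from h import *
c=read_camera("side")
def pj(Pc):
    P=Rc.apply(Pc)+[X,Y,0]; q=(c["world_to_cam"]@np.r_[P,1])[:3]*[1,-1,-1]; u=c["camera_matrix"]@q; return ((u[:2]/u[2]-[215,120]+.5)*6-.5).round()
print("tcp",pj(tocase(read_state()["tool_pos"])),"prop base/top",pj([-.066,.118,.072]),pj([-.066,.1125,.163]),"cap",pj([-.066,.13,.072]),
"lipL",pj(lip(TH)+[0,.128,0]),"rimFL",pj([-.075,.11,.08]), "x+5mm:",pj([-.061,.118,.072]), "y+5",pj([-.066,.123,.072]))
```

```text
tcp [157. 477.] prop base/top [203. 475.] [204. 341.] cap [194. 466.] lipL [179. 318.] rimFL [195. 473.] x+5mm: [211. 473.] y+5 [199. 471.]
```

```bash
python3 - <<'E'
from h import *
def st(m): s=read_state(); print(m,round(s["time"],2),tocase(s["tool_pos"]).round(4),Rc.inv().apply(s["wrist_force"]).round(2))
st("0"); f=movel(t.tcp(TH,.06,.045,.015,(.004,0,0)),t.rv,vel=.06,threshold=2); st(f)
f=movel(t.tcp(TH,.085,.045,.015,(.004,0,0)),t.rv,vel=.06,threshold=2); st(f)
pic("a2",box=(215,140,315,220),f=6)
if not f:
    f=movel(t.tcp(TH,.108,.045,.015,(.004,0,0)),t.rv,vel=.03,threshold=1); st(f)
    hold(.3); st("h")
pic("a3",box=(215,140,315,220),f=6)
E
python3 -c "
import cv2,numpy as np;a=cv2.imread('pics/a2.png');b=cv2.imread('pics/a3.png');cv2.imwrite('pics/a23.png',cv2.resize(np.hstack([a,b]),(800,320)))"
```

```text
0 5.48 [-0.1221  0.0599  0.1149] [ 0.05 -0.04  1.01]
True 6.52 [-0.0599  0.0602  0.1126] [ 0.1  -0.67 -0.  ]
False 7.08 [-0.0592  0.0854  0.1132] [-0.56  0.59 -0.07]
True 7.34 [-0.0597  0.0855  0.1126] [-1.59  0.22 -0.57]
h 7.64 [-0.0602  0.0858  0.112 ] [-0.28  0.23 -0.92]
```

View pics/a23.png

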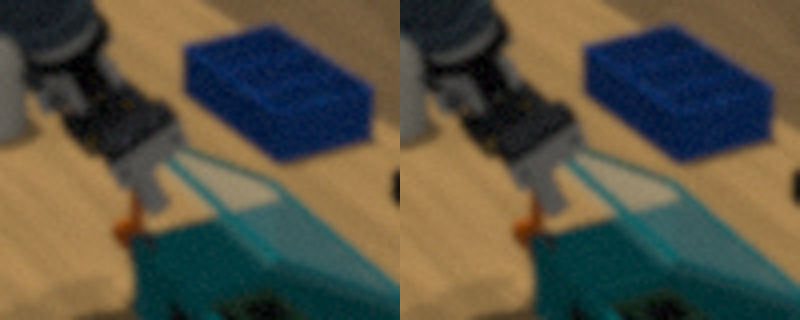

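In both pictures the finger base block is close to the lid corner at (170,155), so the lip would land too far up the finger. I'll slide the finger back about 17 mm along its axis, then push the prop.

Run:
```python
from h import *
def st(m): s=read_state(); print(m,round(s["time"],2),tocase(s["tool_pos"]).round(4),Rc.inv().apply(s["wrist_force"]).round(2))
P=lambda y: t.tcp(TH,y,.028,.015,(.0055,0,0))
movel(P(.08),t.rv,vel=.06); st("slid")
for y in (.09,.098,.106,.112,.118):
    movel(P(y),t.rv,vel=.04); st(y)
hold(.2); st("h")
pic("b1",box=(215,140,315,220),f=6)
```

```text
slid 8.15 [-0.0646  0.0797  0.1294] [-2.59 -0.29 -0.32]
0.09 8.55 [-0.0648  0.0907  0.1286] [-1.13  1.33 -0.13]
0.098 8.9 [-0.0646  0.0984  0.1289] [-1.42  0.97 -0.33]
0.106 9.25 [-0.0646  0.1064  0.1289] [-1.28  1.15 -0.27]
0.112 9.55 [-0.0646  0.1124  0.1289] [-1.21  1.27 -0.78]
0.118 9.85 [-0.0646  0.1183  0.1289] [-0.88  0.56 -0.33]
h 10.05 [-0.0646  0.1181  0.1289] [-0.98  0.76 -1.14]
```

View pics/b1.png

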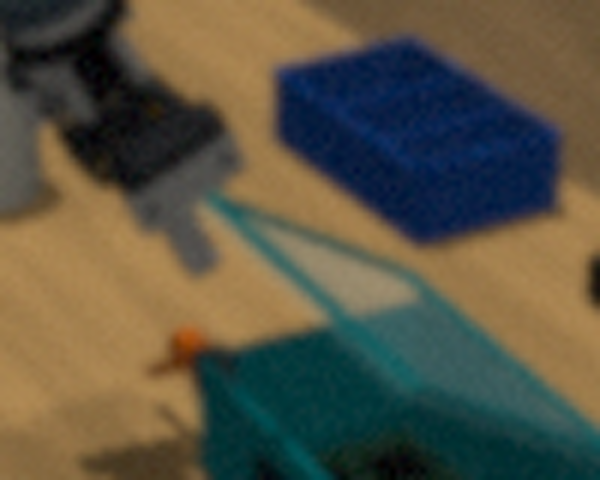

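The prop now hangs outside (orange at (180,350)), and the lid corner at (210,200) rests on the finger, still open. The contact is rather far up the finger, so I'll slide back and inwards a bit more.

Run:
```python
from h import *
def st(m): s=read_state(); print(m,round(s["time"],2),tocase(s["tool_pos"]).round(4),Rc.inv().apply(s["wrist_force"]).round(2))
P=lambda y,ov: t.tcp(TH,y,ov,.015,(.0055,0,0))
movel(P(.10,.018),t.rv,vel=.04); hold(.3); st("a")
c=pic("b2",box=(215,140,315,220),f=6)
```

```text
a 11.07 [-0.0688  0.1001  0.1379] [-0.74 -1.47 -0.68]
```

View pics/b2.png

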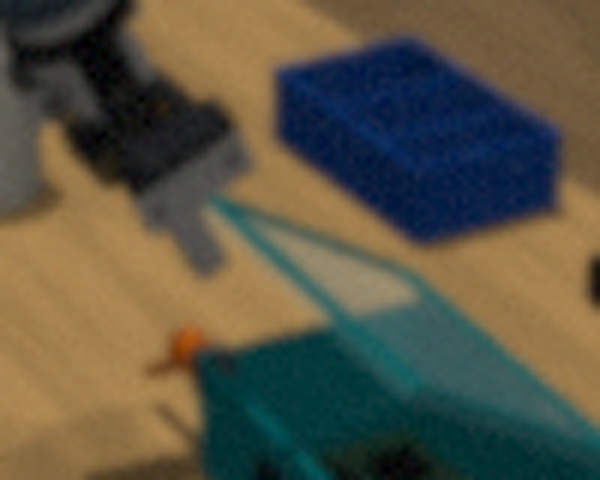

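The lid corner is at (215,200), the finger carries it nearer the tip, and the prop is clear. Now I'll lower it along the arc.

Run:
```python
from h import *
def st(m): s=read_state(); print(m,round(s["time"],2),tocase(s["tool_pos"]).round(4),Rc.inv().apply(s["wrist_force"]).round(2))
for k,th in enumerate(np.linspace(.545,0,9)[1:]):
    f=(k+1)/8
    movel(t.tcp(th,.1-.04*f,.032-.008*f),t.rv,vel=.03)
    if k%2: st(round(th,2))
movel(t.tcp(0,.06,.024,.012),t.rv,vel=.02); st("low")
hold(.2)
pic("c1",box=(215,140,315,240),f=6)
```

```text
0.41 12.23 [-0.0813  0.0899  0.1192] [-1.79 -0.15 -0.7 ]
0.27 13.36 [-0.0901  0.0799  0.0984] [-2.57  0.17 -0.85]
0.14 14.47 [-0.0958  0.0699  0.0768] [-2.38 -0.46 -0.55]
0.0 15.59 [-0.0982  0.0598  0.0547] [-2.72 -0.81 -1.07]
low 16.34 [-0.0977  0.0599  0.0432] [0.62 1.3  0.03]
```

View pics/c1.png

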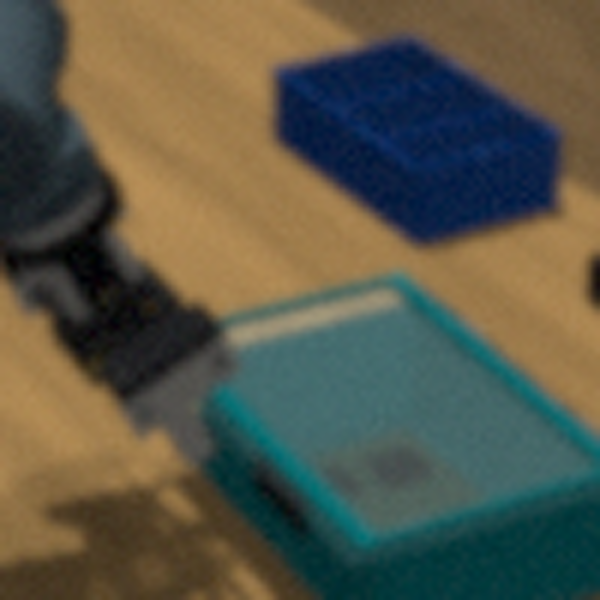

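The lid looks shut, and the load on the finger went from -2.7 N to about zero. I'll withdraw down and forward of the case, then raise clear and check.

Run:
```python
from h import *
def st(m): s=read_state(); print(m,round(s["time"],2),tocase(s["tool_pos"]).round(4),Rc.inv().apply(s["wrist_force"]).round(2))
for off in ((-.006,0,-.018),(-.06,0,-.018),(-.08,0,.03),(-.08,0,.1)):
    try: movel(t.tcp(0,.06,.024,0,off),t.rv,vel=.05)
    except PlanningError as e: print(off,e)
    st(off)
hold(.3)
pic("d1",box=(180,120,340,250),f=5)
```

```text
(-0.006, 0, -0.018) 16.91 [-0.1048  0.0602  0.0362] [ 0.18  0.59 -0.11]
(-0.06, 0, -0.018) 18.14 [-0.1578  0.0599  0.037 ] [0.19 0.12 0.13]
(-0.08, 0, 0.03) 19.33 [-0.1783  0.0601  0.0845] [-0.18 -0.04  0.29]
(-0.08, 0, 0.1) 20.88 [-0.1784  0.0601  0.1544] [-0.41  0.47 -0.18]
```

View pics/d1.png

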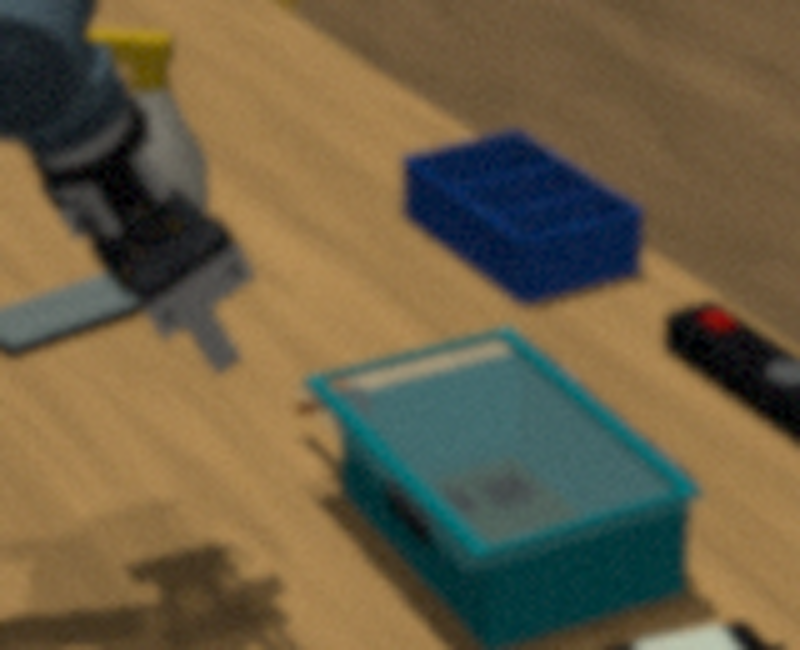

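The lid lies level on the case, with its corners at (315,380), (480,550) and (695,490). The prop hangs outside at (305,405), and the gripper is clear at (220,365).

```bash
python3 -c "
from station import *
print(sign_off())"
```

```text
the job is handed in; nothing more can be done
None
```

I handed the job in with the lid lowered shut on the finger, the prop pushed out and hanging outside the case, and the gripper clear; the last picture shows all of this, but the sign-off gave no verdict.

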